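# Tare the kitchen scale and hold the tin ready over its pan

## Task

Press the hinged tare bar at the front of the kitchen scale down to its stop and let it spring back up. Then pick up the short, wide tin, carry it up and over the row of a glass, a mug and a coffee jar without letting it touch the scale and without disturbing anything else, and bring it upright to the middle of the round pan. Stop with its underside about 15 mm above the pan, and finish there, still holding it in the air, so that I can read zero before it is weighed.

Things in the scene. Friction and masses are not known exactly. Their poses are not given: they have to be found in the camera images.
- small_tin: Short wide food tin, a closed upright cylinder 57 mm in diameter and 72 mm high, about 0.13 to 0.25 kg; origin at the centre of its underside, z up. Stands to the right of the row of glass, mug and coffee jar, in any of three places shared with the spice jar and the salt shaker; it is the shortest and widest of the three.
- scale: White kitchen scale, fixed to the worktop, left of that row: overall about 230 mm long (its x), 150 mm wide (its y), 50 mm high; origin on the worktop under the middle of its length, x from the front (tare bar) to the back (pan), z up. The housing is 34 mm high; a small dark display lies between the bar and the pan.
- pan (a point): Centre of the flat top of the scale's round steel pan, 114 mm in diameter, 50 mm above the worktop. Axes as the scale's. The pan does not move.
- bar_pad (a point): Where to press, on top of the tare bar: a ribbed grey flap 58 x 84 x 6 mm at the front of the scale, top 32 mm above the worktop when up. Hinged at its end next to the display, 40 mm from this point; the free front end swings down. This point moves with the bar, 10 mm down at the stop. Pressing here takes 3 N at first, 6.5 N at the stop; the spring brings it back.
- tare_bar (a joint): Angle of the tare bar: 0 up (at rest), 0.25 rad pressed down to its stop.
- gold_rim_glass: White tumbler with a gold rim, 76 mm in diameter, 142 mm high, loose, nearest in the row; origin at the centre of its underside.
- mug_blue: Two-tone mug, 78 mm in diameter, 92 mm high, 114 mm over its handle, loose, middle of the row, handle towards the scale; origin under the middle of its length, the cup's axis 17 mm from it along its y, the handle along its -y.
- coffee_jar: Glass coffee jar with a dark lid, 68 mm in diameter, 133 mm high, loose, farthest in the row; origin at the centre of its underside.
- spice_a: Slim spice jar with a green cap, 46 mm in diameter, 106 mm high, loose, near the tin; origin at the centre of its underside.
- salt_shaker: Salt shaker with a grey top, 44 mm in diameter, 90 mm high, loose, near the tin; origin at the centre of its underside.

How it is judged (in metres and radians):
On the way, in this order (a step that is already met when the one before it is completed fails the run):
1. the tare bar is pressed down to its stop while the tin still stands in its place (value of joint tare_bar above 0.22 rad and distance of small_tin from where it was at the start of the episode below 0.02 m), for 0.1 s.
2. the tare bar has come back up (value of joint tare_bar below 0.05 rad), for 0.1 s.
3. the tin is lifted higher than the glass, mug and jar, in the gripper (height (world z) of small_tin above 0.145 m and contact force between the fingers and small_tin above 0.5 N), for 0.1 s.
At the end, for the whole second after the job is handed in: The tin is held still by the fingers, upright within 0.12 rad, its underside 4 to 32 mm above the pan and its axis within 12 mm of the pan's centre, touching nothing of the scale; the tare bar is up (below 0.05 rad); the glass, mug, jars and shaker stand upright within 25 mm of where they were (z of small_tin in the frame of pan between 0.004 and 0.032 m and horizontal distance between small_tin and pan below 0.012 m and angle between small_tin's own z axis and vertical below 0.12 rad and linear speed of small_tin below 0.02 m/s and contact force between the fingers and small_tin above 0.5 N and contact force between small_tin and scale below 0.1 N and value of joint tare_bar below 0.05 rad and distance of each of gold_rim_glass, mug_blue, coffee_jar, spice_a, salt_shaker from where it was at the start of the episode below 0.025 m and angle between each of gold_rim_glass, mug_blue, coffee_jar, spice_a, salt_shaker's own z axis and vertical below 0.2 rad); the arm keeps its last pose, push and grip.
It fails at once if the tin touches the scale (contact force between small_tin and scale above 0.3 N).
It fails at once if the glass, the mug or the coffee jar is pushed more than 25 mm or tipped (distance of any of gold_rim_glass, mug_blue, coffee_jar from where it was at the start of the episode above 0.025 m or angle between any of gold_rim_glass, mug_blue, coffee_jar's own z axis and vertical above 0.3 rad).
It fails at once if the spice jar or the salt shaker is pushed more than 25 mm or tipped (distance of any of spice_a, salt_shaker from where it was at the start of the episode above 0.025 m or angle between any of spice_a, salt_shaker's own z axis and vertical above 0.3 rad).
It also fails if it takes over 54 s, if anything falls off the work surface, if the arm or the gripper's body presses on something with over 40 N, if the wrist force passes 120 N, or if a joint passes its speed limit or range.

## Robot

A 7-joint arm with a two-finger parallel gripper is mounted at the origin on a cart in front of the work surface, level with it; the furniture and walls round the work are solid. World frame = base frame: x ahead of the robot, y to its left, z up, the work surface at z = 0. Lengths are in mm, angles in degrees, forces in N, time in s.
With the tool pointing down it reaches from about 350 to 900 mm from the base axis. Payload 7.2 kg.
Tool frame: the origin (TCP) lies on the centre line of the jaws, within the pads' length; the fingertips stand 22 mm ahead of it and the grasp point (between the pads) lies 3 mm ahead of it; z points along the fingers, y is the line along which they close (so a half turn about z gives the same grasp; the last joint's range is limited). The gripper opens to 88 mm and grips with 3 to 60 N. Pads are 20 mm wide; open, the fingers measure 115 mm over their backs; the gripper's body (75 mm by 178 mm) begins 61 mm behind the grasp point.
Start: joints at [-70.428, 23.554, -0.728, 91.456, 0.321, 64.991, -4.71], TCP at [249.025, 573.249, 244.653] pointing down, gripper open.
Joint ranges: [-169.25, 169.25], [-16.82, 113.86], [-84.01, 82.57], [7.8, 145.47], [-59.2, 239.2], [7.22, 106.19], [-163.78, 163.78]. Speed limits (degrees/s): [136.94, 136.94, 172.46, 172.46, 180, 180, 180].

## Interface

Orientations are given as [roll, pitch, yaw] about the fixed x, y, z axes, in that order (R = Rz(yaw) Ry(pitch) Rx(roll)).
In Python, from bench import readout, imaging, ctrl gives the robot as it stands. The module is installed in compiled form; this text tells all that it offers.
- The arm moves only by the shell command python3 -m jog 'ROWS' [OPENING]. ROWS is text: rows parted by semicolons, each of 6 numbers parted by spaces: the shift along the tool's x, y, z in m, then the turn, a rotation vector about the tool's x, y, z in degrees. In form: tx ty tz wx wy wz; .... A call has 1 to 12 rows; each row is the pose to reach, as a shift and turn from the pose commanded when the call began, along the tool's axes at that moment; what a row does not reach only later rows make up. A row lasts 1/8 s, in which the tool goes at most 62.5 mm and 10.7 degrees, less where a joint would pass 70% of its speed; a pose out of reach is approached as far as the arm can. A call with a gripper value outside its range is refused whole. OPENING is the opening, from 0 (shut) to 1 (fully open), set as the call begins (- or left out, the last holds). The fingers move at their own pace and stop on an object; the grip force is fixed at half the most. Time passes only in rows, so rows that repeat a pose let the fingers close. It gives the time, the measured TCP pose, the force, the opening and the grip force at its end, in the units of the state.
- readout.observe(): the state, without advancing time (a new reading comes with each control period).
- imaging.capture(name): name is "scene" or "top" or "wrist"; returns (picture, depth): 400x640x3 uint8, blue, green, red; 400x640 float32, mm along the optical axis (not along the pixel's ray), 0 where there is no reading.
- imaging.camera_model(name): a dict with "K" (3x3 intrinsics, pixels), "R" (3x3) and "t" (3): a world point X has camera coordinates R X + t; the wrist camera has in their place "T_tool_cam" (4x4, takes a point from camera to tool coordinates, whose origin is the TCP and whose axes are the flange's). Camera axes: x right, y down, z forward; pixel columns grow to the right and rows downward; lengths in mm; the calibration is good to about 2 mm. The wrist camera is an equidistant fisheye: a pixel r from the principal point sees the ray r / f radians off the axis. A picture is of the moment at which its call begins: read the wrist's pose just before it. camera_model takes no time and is no camera call.
- ctrl.hand_in(): hands the job in; it is judged then, once.
The state is a dict: "time_s": time; "q": joint angles; "joint_velocities": joint speeds; "joint_torque": joint torques, N m; "eef_pos": TCP position; "orientation": TCP orientation; "wrist_force": force on the tool from outside, world axes, zero at the start; "wrist_torque": the same for the moment, N m; "width": finger opening in mm; "finger_force": force on a finger pad.
Only numpy, scipy, OpenCV 4.12 (cv2) and the standard library are available. Lean on these libraries where they do the work, as an engineer would, in place of code of your own. Each camera call takes 0.05 s, during which the arm holds its last target. There are 200 camera calls.

## Working session

There is one attempt and no reset: what is moved stays moved. The work goes in short steps, Python scripts to look and compute and a shell command to move; the robot and the scene stay as the last step left them, time stands still between calls to the robot, and variables do not carry over. Pictures are saved under pics/ and viewed, at most 10 in all, crops included, and the job is handed in when it is done.

```bash
mkdir -p pics; python3 - <<'E'
from bench import readout, imaging
import cv2,numpy as np
s=readout.observe();print(s)
for n in("scene","top"):
    p,d=imaging.capture(n);np.savez(n+'.npz',p=p,d=d);cv2.imwrite(f'pics/{n}1.png',p);m=imaging.camera_model(n);print(n,{k:np.round(v,3).tolist() for k,v in m.items()})
E
```

```text
{'time_s': 0.0, 'q': array([-70.42825064,  23.59739458,  -0.73050701,  91.50342995,
         0.32084255,  64.98932584,  -4.70918135]), 'joint_velocities': array([ 0.04155234,  0.00163982,  0.03463056, -0.10325295, -0.04442985,
       -0.00631912, -0.05840985]), 'joint_torque': array([ 3.90671858e-05, -5.87941253e+01,  6.41892739e-01, -2.91087806e+01,
       -5.37896901e-02,  1.80296449e-02,  1.96408128e-04]), 'eef_pos': array([248.84275169, 572.82197818, 243.84178215]), 'orientation': array([-1.79912051e+02,  5.36553364e-03,  1.56524600e+02]), 'wrist_force': array([-0.51049449,  0.00732299, -0.34580748]), 'wrist_torque': array([-0.01999604,  0.02041557, -0.00085715]), 'finger_force': 0.0, 'width': 87.77386795584813}
scene {'K': [[439.569, 0.0, 320.831], [0.0, 439.569, 197.99], [0.0, 0.0, 1.0]], 'R': [[-0.824, -0.567, -0.005], [-0.444, 0.651, -0.616], [0.352, -0.505, -0.788]], 't': [440.899, 296.86, 746.992]}
top {'K': [[444.052, 0.0, 315.442], [0.0, 444.052, 195.849], [0.0, 0.0, 1.0]], 'R': [[-0.009, -1.0, 0.008], [-0.997, 0.008, -0.079], [0.079, -0.009, -0.997]], 't': [-10.155, 545.766, 1064.039]}
```

View pics/top1.png

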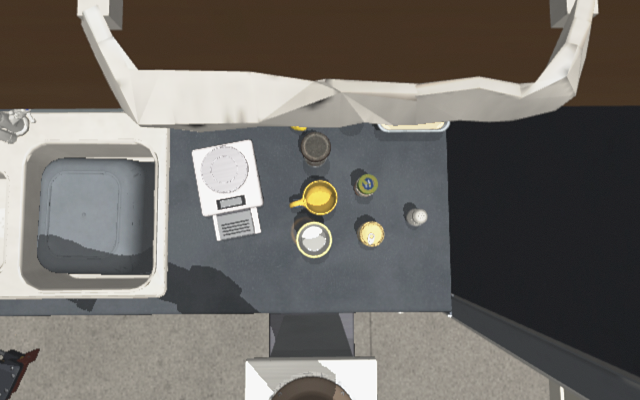

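View pics/scene1.png

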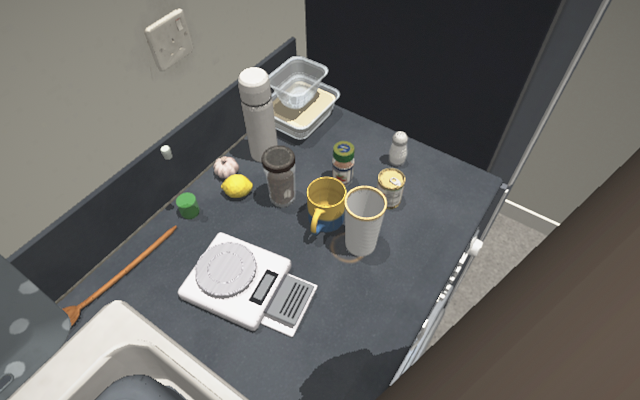

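The top view shows the scale (pan at about (224,169), bar at (236,223)), coffee jar (315,148), mug (318,197), glass (314,240), spice jar (367,184), tin (371,234) and shaker (417,216). The scene view agrees, with no arm in the way.

```bash
cat > h.py <<'E'
import numpy as np,cv2
from bench import imaging
def pts(n):
    z=np.load(n+'.npz');m=imaging.camera_model(n);d=z['d'].astype(float);K,R,t=m['K'],np.array(m['R']),np.array(m['t'])
    v,u=np.mgrid[0:400,0:640];c=np.stack([(u-K[0][2])/K[0][0]*d,(v-K[1][2])/K[1][1]*d,d],-1)
    w=(c-t)@R; w[d==0]=np.nan; return w
def ray(n,u,v,z):
    m=imaging.camera_model(n);K,R,t=np.array(m['K']),np.array(m['R']),np.array(m['t'])
    r=R.T@np.linalg.solve(K,[u,v,1]);o=-R.T@t;return o+r*(z-o[2])/r[2]
E
python3 - <<'E'
from h import *
import sys
for n in("top","scene"):
    w=pts(n);P=w.reshape(-1,3)
    if n=="top":print("table z",np.nanmedian(w[280:295,200:400,2]))
    def reg(name,cx,cy,r,lo,hi):
        s=P[(np.hypot(P[:,0]-cx,P[:,1]-cy)<r)&(P[:,2]>lo)&(P[:,2]<hi)]
        if len(s)<6: print(n,name,len(s));return
        (c,ra)=cv2.minEnclosingCircle(s[:,:2].astype(np.float32))
        print(n,name,len(s),"circ",np.round(c,1),round(ra,1),"mean",np.round(s.mean(0),1),"ext",np.round(np.r_[s.min(0),s.max(0)],0))
    def px(u,v,z):return ray("top",u,v,z)[:2]
    reg("tin",*px(371,234,72),45,64,80)
    reg("spice",*px(367,184,106),40,98,114)
    reg("salt",*px(417,216,90),40,80,98)
    reg("glass",*px(314,240,142),55,134,150)
    reg("mug",*px(318,197,92),75,84,100)
    reg("jar",*px(315,148,133),55,125,141)
    reg("pan",*px(224,169,50),70,43,57)
    reg("bar",*px(236,223,32),60,26,33)
    c=px(228,178,34)
    s=P[(np.hypot(P[:,0]-c[0],P[:,1]-c[1])<160)&(P[:,2]>22)&(P[:,2]<60)]
    rc=cv2.minAreaRect(s[:,:2].astype(np.float32));print(n,"scale rect",rc,np.round(cv2.boxPoints(rc)))
E
```

```text
table z -0.014835946725576388
top tin 466 circ [ 453.6 -143. ] 28.5 mean [ 453.5 -143.8   69.1] ext [ 426. -171.   64.  480. -115.   76.]
top spice 314 circ [ 566.6 -132.3] 22.8 mean [ 566.5 -132.   105.5] ext [ 545. -154.  101.  588. -110.  112.]
top salt 150 circ [ 493.9 -254.7] 16.7 mean [ 493.4 -254.2   86. ] ext [ 479. -271.   80.  509. -239.   93.]
top glass 169 circ [443.   -8.8] 37.9 mean [441.2  -9.1 141.7] ext [406. -46. 134. 480.  27. 147.]
top mug 162 circ [521.9 -14.1] 58.1 mean [535.5 -21.7  90.7] ext [469. -64.  84. 577.  31.  99.]
top jar 716 circ [647.5 -14.8] 33.9 mean [646.8 -14.5 133.1] ext [615. -47. 125. 680.  17. 140.]
top pan 1758 circ [610.1 203.6] 57.0 mean [609.6 203.5  49.7] ext [554. 148.  44. 666. 259.  56.]
top bar 774 circ [486.7 178.3] 56.0 mean [487.1 181.   30.8] ext [443. 134.  26. 539. 230.  33.]
top scale rect ((562.6173706054688, 195.09390258789062), (229.63308715820312, 150.8134765625), 10.740791320800781) [[436. 248.]
 [464. 100.]
 [689. 142.]
 [661. 291.]]
scene tin 505 circ [ 454.6 -142.1] 29.5 mean [ 454.  -141.2   70.4] ext [ 426. -171.   
[... 211 characters left out ...]
79. -265.   80.  510. -236.   91.]
scene glass 412 circ [443.3  -8.4] 39.2 mean [443.5  -8.2 141. ] ext [406. -46. 134. 481.  31. 147.]
scene mug 389 circ [519.7 -21. ] 57.4 mean [527.1 -20.9  90.1] ext [464. -62.  84. 576.  36. 100.]
scene jar 744 circ [647.2 -12.4] 34.1 mean [645.5  -9.8 134.1] ext [615. -46. 125. 680.  21. 138.]
scene pan 2638 circ [609.5 205.4] 57.3 mean [607.7 207.6  51.4] ext [552. 150.  44. 667. 262.  56.]
scene bar 667 circ [487.3 178.9] 55.9 mean [485.9 184.8  31.9] ext [443. 135.  27. 527. 232.  33.]
scene scale rect ((572.193359375, 190.49432373046875), (250.28485107421875, 191.89691162109375), 31.4591064453125) [[415. 207.]
 [516.  43.]
 [729. 174.]
 [629. 338.]]
```

```bash
python3 - <<'E'
import cv2
a=cv2.imread('pics/top1.png')[120:260,170:440];cv2.imwrite('pics/c1.png',cv2.resize(a,None,fx=2.9,fy=2.9,interpolation=2))
E
```

```text
(no output)
```

View pics/c1.png

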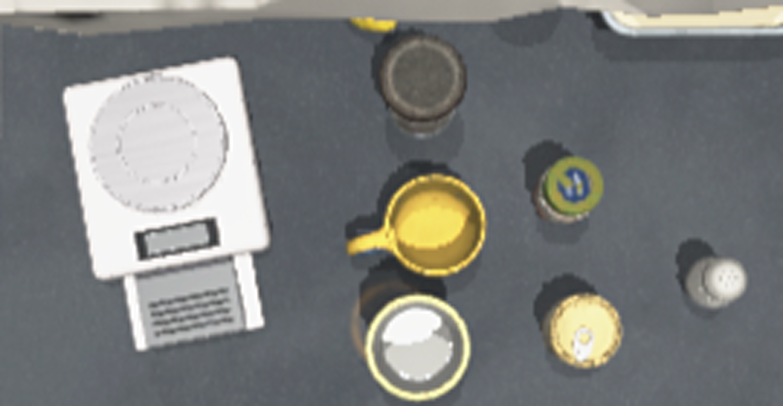

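```bash
cat >> h.py <<'E'
from scipy.spatial.transform import Rotation as Ro
from bench import readout
def to(x,y,z,yaw,ref=None):
    s=readout.observe();R=Ro.from_euler('xyz',s['orientation'],degrees=True)
    T=Ro.from_euler('xyz',[180,0,yaw],degrees=True)
    print('t',np.round(s['time_s'],2),'pos',np.round(s['eef_pos'],1),'ori',np.round(s['orientation'],2),'w',round(s['width'],1),'F',np.round(s['wrist_force'],1))
    print('shift',np.round(R.inv().apply(np.array([x,y,z])-s['eef_pos']),1),'turn',np.round((R.inv()*T).as_rotvec(degrees=True),2))
E
python3 -c "
from h import *
print(ray('top',235.5,226.9,32),ray('scene',293,300,32))
to(467.3,177,100,135)"
```

```text
[471.47755189 178.28185348  32.        ] [472.02809567 180.52118336  32.        ]
t 0.1 pos [248.9 572.9 243.9] ori [-1.7992e+02  1.0000e-02  1.5652e+02] w 87.7 F [-0.1  0.   0.5]
shift [-358.  -275.9  144.3] turn [-8.000e-02  2.000e-02  2.152e+01]
```

```bash
python3 -m jog '-0.015 -0.012 0 0 0 2; -0.045 -0.035 0 0 0 4; -0.09 -0.07 0 0 0 6; -0.13 -0.10 0 0 0 8; -0.17 -0.13 0 0 0 10; -0.21 -0.16 0 0 0 12; -0.25 -0.19 0 0 0 15; -0.29 -0.22 0.02 0 0 18; -0.32 -0.245 0.05 0 0 20; -0.345 -0.265 0.09 0 0 21.5; -0.358 -0.275 0.13 0 0 21.5; -0.358 -0.275 0.144 0 0 21.5' 0; python3 -c "
from h import *
to(468,178,58,135)"
```

```text
time_s: 1.6
eef_pos: [466.9, 175.6, 99.0]
orientation: [-179.8, -0.0, 134.8]
wrist_force: [-0.9, -0.5, 1.0]
width: 0.4
finger_force: 0.0
t 1.6 pos [466.9 175.6  99. ] ori [-1.7980e+02 -2.0000e-02  1.3476e+02] w 0.4 F [-0.9 -0.5  1. ]
shift [ 1.   2.6 41. ] turn [-0.2  -0.02 -0.24]
```

```bash
python3 -m jog '0 0 0.015 0 0 0; 0 0.001 0.03 0 0 0; 0 0.001 0.040 0 0 0; 0 0.001 0.044 0 0 0; 0 0.001 0.046 0 0 0; 0 0.001 0.048 0 0 0; 0 0.001 0.050 0 0 0;0 0.001 0.050 0 0 0'
```

```text
time_s: 2.6
eef_pos: [468.6, 179.3, 50.9]
orientation: [180.0, -0.0, 135.0]
wrist_force: [-1.1, -0.1, 4.5]
width: 0.4
finger_force: 2.7
```

```bash
python3 -m jog '0 0 0.002 0 0 0; 0 0 0.004 0 0 0; 0 0 0.005 0 0 0;0 0 0.005 0 0 0'; python3 -m jog '0 0 0.001 0 0 0; 0 0 0.002 0 0 0;0 0 0.002 0 0 0'
```

```text
time_s: 3.1
eef_pos: [468.9, 179.4, 46.2]
orientation: [179.9, 0.0, 135.0]
wrist_force: [-2.0, 0.7, 8.7]
width: 0.2
finger_force: 4.0
time_s: 3.48
eef_pos: [469.1, 179.4, 45.4]
orientation: [179.9, -0.0, 135.0]
wrist_force: [-7.1, -1.8, 24.0]
width: 0.1
finger_force: 12.5
```

The force jumped to 24 N over less than 1 mm, so the bar is on its stop. I'll hold briefly, then rise.

```bash
python3 -m jog '0 0 0 0 0 0; 0 0 0 0 0 0; 0 0 -0.01 0 0 0; 0 0 -0.03 0 0 0; 0 0 -0.07 0 0 0; 0 0 -0.12 0 0 0; 0 0 -0.17 0 0 0; 0 0 -0.21 0 0 0; 0 0 -0.23 0 0 0; 0 0 -0.23 0 0 0'; python3 - <<'E'
from h import *
p,d=imaging.capture('scene');np.savez('scene2.npz',p=p,d=d)
z=np.load('scene.npz')
print('bar depth diff', np.round(np.median(d[288:310,280:305]-z['d'][288:310,280:305]),2))
to(454,-142.5,275,135)
E
```

```text
time_s: 4.72
eef_pos: [469.3, 179.4, 275.0]
orientation: [179.8, 0.0, 135.0]
wrist_force: [-0.9, -0.5, -0.8]
width: 0.3
finger_force: 0.0
bar depth diff -0.06
t 4.78 pos [468.7 179.1 273.6] ori [1.7994e+02 1.0000e-02 1.3502e+02] w 0.3 F [-0.3  0.1 -1.2]
shift [-217.  -237.8   -1.6] turn [0.06 0.01 0.02]
```

The bar is back up. Now over the tin, opening the gripper.

```bash
python3 -m jog '-0.01 -0.01 0 0 0 0; -0.03 -0.033 0 0 0 0; -0.06 -0.066 0 0 0 0; -0.09 -0.1 0 0 0 0; -0.12 -0.133 0 0 0 0; -0.15 -0.166 0 0 0 0; -0.18 -0.2 0 0 0 0; -0.205 -0.225 0 0 0 0; -0.215 -0.236 0 0 0 0; -0.217 -0.238 0 0 0 0; -0.217 -0.238 0 0 0 0' 1; python3 - <<'E'
from h import *
to(454,-142.5,51,135)
p,d=imaging.capture('wrist');cv2.imwrite('pics/w1.png',p)
E
```

```text
time_s: 6.15
eef_pos: [453.8, -141.6, 273.3]
orientation: [-180.0, -0.0, 135.1]
wrist_force: [0.3, -0.2, -0.0]
width: 88.0
finger_force: 0.0
t 6.15 pos [ 453.8 -141.6  273.3] ori [-1.7999e+02 -5.0000e-02  1.3509e+02] w 88.0 F [ 0.3 -0.2 -0. ]
shift [ -1.   -0.5 222.3] turn [-0.01 -0.05  0.09]
```

View pics/w1.png

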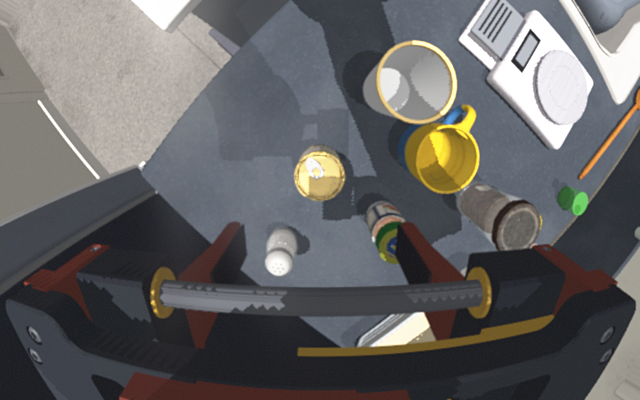

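The wrist view shows the tin midway between the fingers (320,173), with the spice jar, shaker and mug outside them. I'll check how far the camera sticks out towards the glass.

```bash
python3 -c "
from h import *
print(np.round(imaging.camera_model('wrist')['T_tool_cam'],2))"; python3 -m jog '-0.001 0 0.015 0 0 0; -0.001 0 0.045 0 0 0; -0.001 0 0.08 0 0 0; -0.001 0 0.11 0 0 0; -0.001 0 0.128 0 0 0; -0.001 0 0.13 0 0 0'
```

```text
[[   0.     -0.96   -0.27   72.76]
 [   1.      0.      0.      0.25]
 [  -0.     -0.27    0.96 -140.14]
 [   0.      0.      0.      1.  ]]
time_s: 6.95
eef_pos: [453.4, -142.6, 141.9]
orientation: [-179.9, -0.1, 135.1]
wrist_force: [0.6, 0.4, -0.5]
width: 87.8
finger_force: 0.0
```

```bash
python3 -m jog '0 0 0.015 0 0 0; 0 0 0.035 0 0 0; 0 0 0.055 0 0 0; 0 0 0.072 0 0 0; 0 0 0.085 0 0 0; 0 0 0.09 0 0 0; 0 0 0.09 0 0 0'; python3 -m jog '0 0 0 0 0 0; 0 0 0 0 0 0;0 0 0 0 0 0;0 0 0 0 0 0; 0 0 0 0 0 0;0 0 0 0 0 0;0 0 0 0 0 0;0 0 0 0 0 0' 0
```

```text
time_s: 7.82
eef_pos: [454.5, -143.4, 53.6]
orientation: [-180.0, -0.0, 135.0]
wrist_force: [0.5, 0.6, 1.0]
width: 87.9
finger_force: 0.0
time_s: 8.82
eef_pos: [454.6, -143.4, 53.9]
orientation: [180.0, 0.0, 135.0]
wrist_force: [-1.8, 0.7, 6.4]
width: 56.7
finger_force: 30.0
```

Gripped at 56.7 mm. Lift straight up.

```bash
python3 -m jog '0 0 -0.005 0 0 0; 0 0 -0.015 0 0 0; 0 0 -0.035 0 0 0; 0 0 -0.065 0 0 0; 0 0 -0.1 0 0 0; 0 0 -0.135 0 0 0; 0 0 -0.165 0 0 0; 0 0 -0.19 0 0 0; 0 0 -0.2 0 0 0; 0 0 -0.2 0 0 0; 0 0 -0.2 0 0 0'; python3 - <<'E'
from h import *
to(609.8,204.3,250,135)
p,d=imaging.capture('scene');cv2.imwrite('pics/s3.png',p)
E
```

```text
time_s: 10.2
eef_pos: [453.9, -143.2, 252.7]
orientation: [-179.9, -0.1, 135.0]
wrist_force: [-0.3, -0.3, -0.8]
width: 57.1
finger_force: 30.0
t 10.2 pos [ 453.9 -143.2  252.7] ori [-1.7994e+02 -7.0000e-02  1.3502e+02] w 57.1 F [-0.3 -0.3 -0.8]
shift [135.3 356.    2.5] turn [-0.06 -0.07  0.02]
```

View pics/s3.png

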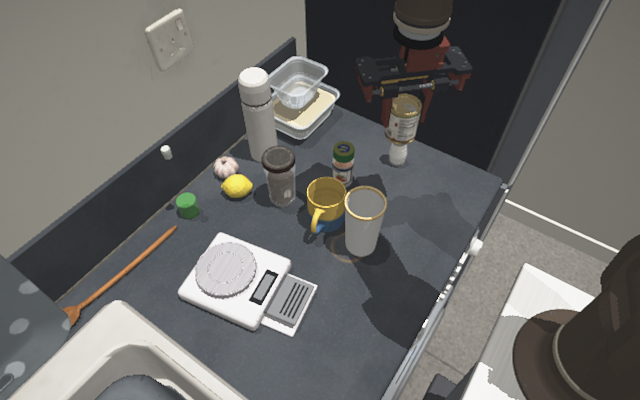

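The tin is held upright at (405,118), well above the row, and nothing else has moved. Carry it across.

```bash
python3 -m jog '0.004 0.01 0 0 0 0; 0.012 0.03 0 0 0 0; 0.025 0.065 0 0 0 0; 0.04 0.105 0 0 0 0; 0.057 0.15 0 0 0 0; 0.074 0.195 0 0 0 0; 0.091 0.24 0 0 0 0; 0.107 0.28 0 0 0 0; 0.12 0.315 0 0 0 0; 0.13 0.34 0 0 0 0; 0.135 0.353 0 0 0 0; 0.135 0.356 0 0 0 0'; python3 -m jog '0 0 0 0 0 0; 0 0 0 0 0 0'; python3 - <<'E'
from h import *
to(609.8,204.3,125,135)
for n in('scene','top'):
    p,d=imaging.capture(n);np.savez(n+'3.npz',p=p,d=d);cv2.imwrite(f'pics/{n}4.png',p)
    w=pts(n+'3') if 0 else None
E
```

```text
time_s: 11.75
eef_pos: [610.4, 204.6, 252.8]
orientation: [-179.9, -0.0, 135.1]
wrist_force: [0.3, -0.5, -1.3]
width: 56.9
finger_force: 30.0
time_s: 12.0
eef_pos: [610.6, 202.6, 253.9]
orientation: [-180.0, 0.0, 134.9]
wrist_force: [0.2, 0.0, -1.2]
width: 57.2
finger_force: 30.0
t 12.0 pos [610.6 202.6 253.9] ori [-1.8000e+02  1.0000e-02  1.3493e+02] w 57.2 F [ 0.2  0.  -1.2]
shift [  1.8   0.7 128.9] turn [-0.    0.01 -0.07]
```

View pics/scene4.png

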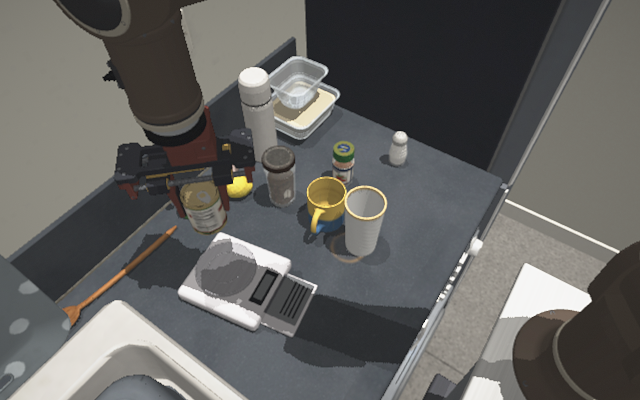

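The tin is above the scale, upright, bottom edge near (210,232), with the row untouched. I'll lower it to about 30 mm above the pan and measure there.

```bash
python3 -m jog '0 0 0.01 0 0 0; 0.001 0 0.03 0 0 0; 0.001 0 0.055 0 0 0; 0.001 0 0.08 0 0 0; 0.001 0 0.1 0 0 0; 0.001 0 0.113 0 0 0; 0.001 0 0.119 0 0 0; 0.001 0 0.12 0 0 0; 0.001 0 0.12 0 0 0; 0.001 0 0.12 0 0 0'; python3 - <<'E'
from h import *
from scipy.optimize import least_squares
to(609.8,204.3,119,135)
p,d=imaging.capture('scene');np.savez('scene5.npz',p=p,d=d);cv2.imwrite('pics/s5.png',p[150:350,120:340])
import h
m=imaging.camera_model
h.imaging.camera_model=lambda n:m('scene')
w=pts('scene5')
P=w.reshape(-1,3);b=np.hypot(P[:,0]-610,P[:,1]-204)<40
s=P[b&(P[:,2]>58)&(P[:,2]<180)];print('z pct',np.round(np.percentile(s[:,2],[0,1,2,5,10]),1))
a=np.median(s[:,2])
for lo,hi in((80,100),(100,130)):
    q=s[(s[:,2]>lo)&(s[:,2]<hi)]
    r=least_squares(lambda c:np.hypot(q[:,0]-c[0],q[:,1]-c[1])-28.5,[610,204],loss='soft_l1')
    print(lo,hi,len(q),np.round(r.x,1),'res',round(np.sqrt(2*r.cost/max(len(q),1)),2))
# bottom edge: lowest tin pixel on each column near the centre
for c in range(205,245,5):
    col=w[:,c]; k=np.where((np.hypot(col[:,0]-610,col[:,1]-204)<33)&(col[:,2]>60)&(col[:,2]<110))[0]
    if len(k):print(c,k.max(),np.round(col[k.max()],0),end=' | ')
E
```

```text
time_s: 13.35
eef_pos: [610.3, 204.7, 134.3]
orientation: [179.9, 0.0, 135.0]
wrist_force: [-0.1, -0.3, -1.2]
width: 56.7
finger_force: 30.0
t 13.35 pos [610.3 204.7 134.3] ori [1.7994e+02 2.0000e-02 1.3502e+02] w 56.7 F [-0.1 -0.3 -1.2]
shift [ 0.  -0.7 15.3] turn [0.06 0.02 0.02]
z pct [80.5 83.6 84.6 91.3 99. ]
80 100 168 [610.7 205.6] res 0.64
100 130 350 [610.4 205.9] res 1.46
205 261 [620. 233. 102.] | 210 269 [611. 234.  85.] | 215 271 [602. 232.  84.] | 220 272 [593. 229.  85.] | 225 271 [587. 222.  85.] | 230 269 [583. 214.  82.] | 235 264 [583. 201.  81.] |
```

View pics/s5.png

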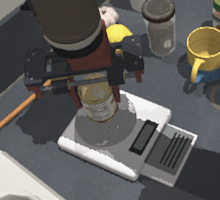

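The tin sits at crop (98,100) above the pan, upright, its axis within about 2 mm of the pan centre and its underside about 31 mm above it. Lower it the last 15 mm.

```bash
python3 -m jog '0 0 0.003 0 0 0; 0 -0.001 0.007 0 0 0; 0 -0.001 0.011 0 0 0; 0 -0.001 0.014 0 0 0; 0 -0.001 0.015 0 0 0; 0 -0.001 0.015 0 0 0; 0 -0.001 0.015 0 0 0;0 -0.001 0.015 0 0 0; 0 -0.001 0.015 0 0 0'; python3 - <<'E'
from h import *
to(609.8,204.3,119,135)
import h
p,d=imaging.capture('scene');np.savez('s6.npz',p=p,d=d)
m=imaging.camera_model;h.imaging.camera_model=lambda n:m('scene')
w=pts('s6').reshape(-1,3);z0=pts('scene').reshape(-1,3)
s=w[(np.hypot(w[:,0]-610,w[:,1]-205)<33)&(w[:,2]>57)];print('bottom',np.round(np.percentile(s[:,2],[0,1,2]),1))
def cmp(name,x,y,r,lo):
    for P in(z0,w):
        q=P[(np.hypot(P[:,0]-x,P[:,1]-y)<r)&(P[:,2]>lo)];print(name,len(q),np.round(np.median(q,0),1),end='; ')
    print()
cmp('glass',443,-9,50,134);cmp('mug',535,-30,50,84);cmp('jar',647,-14,45,125);cmp('spice',566,-132,35,98);cmp('salt',494,-254,30,80);cmp('bar',468,178,20,20)
E
```

```text
time_s: 14.52
eef_pos: [609.3, 203.9, 118.7]
orientation: [180.0, -0.0, 135.0]
wrist_force: [-0.7, -0.2, -0.9]
width: 56.8
finger_force: 30.0
t 14.52 pos [609.3 203.9 118.7] ori [179.99  -0.   135.02] w 56.8 F [-0.7 -0.2 -0.9]
shift [-0.1  0.7 -0.3] turn [ 0.01 -0.    0.02]
bottom [65.6 68.9 71.9]
glass 412 [443.3  -8.4 141.9]; glass 415 [443.3  -9.6 142. ]; 
mug 317 [537.4 -20.6  90.5]; mug 315 [537.1 -21.9  90.2]; 
jar 744 [645.1  -9.6 134.7]; jar 741 [644.9  -9.4 134.7]; 
spice 307 [ 565.8 -127.4  106.8]; spice 311 [ 565.7 -127.6  106.8]; 
salt 128 [ 493.2 -248.8   86.9]; salt 126 [ 493.  -247.9   87.8]; 
bar 354 [467.7 178.4  33.5]; bar 375 [467.4 179.3  33.8];
```

```bash
python3 -c "
from bench import ctrl
print(ctrl.hand_in())"
```

```text
the job is handed in; nothing more can be done
None
```

I pressed the tare bar to its stop and it sprang back; the tin is now held upright about 16 mm above the middle of the pan, nothing else has visibly moved, and the job is handed in (no verdict was shown).

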